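# Level the stock-room balance

### The arm

A 7-joint arm with a two-finger parallel gripper is mounted at the origin on the work surface. World frame = base frame: x ahead of the robot, y to its left, z up, the work surface at z = 0. Lengths are in mm, angles in rad, forces in N, time in s.
With the tool pointing down it reaches from about 425 to 950 mm from the base axis. Payload 4.7 kg.
Tool frame: the origin (TCP) lies on the mounting face of the last link; the fingertips stand 173 mm ahead of it and the grasp point (between the pads) lies 155 mm ahead of it; z points along the fingers, x is the direction in which the jaws open and shut, and the axes are right-handed (so a half turn about z gives the same grasp; the last joint's range is limited). The gripper opens to 85 mm and grips with 20 to 120 N. Pads are 22 mm wide; open, the fingers measure 114 mm over their backs; the gripper's body (76 mm by 85 mm) begins 54 mm behind the grasp point. The pads swing forward as they close: fully open they stand 13 mm farther back than shut.
Start: joints at [-1.264, 0.469, -0.049, 1.532, 0.024, 1.141, -0.082], TCP at [222.391, 637.317, 404.735] pointing down, gripper open.
Joint ranges: [-2.59, 2.59], [-0.33, 1.99], [-1.39, 1.29], [0.1, 2.45], [-1.04, 4.18], [0.21, 1.99], [-2.66, 2.66]. Speed limits (rad/s): [2.57, 2.57, 3.14, 3.14, 3.14, 3.14, 3.14].

### API

Orientations are given as a unit quaternion [w, x, y, z].
In Python, from bench import arm, eoat, get_image, camera_info, job gives the robot as it stands. Calls block until the motion is done:
- arm.move_ptp(position, orientation): joint-space move of the TCP to a pose.
- arm.line_to(position, attitude=None, max_speed=150, until_force=None): straight line of the TCP; attitude=None keeps the orientation; max_speed is the mean speed in mm/s. With until_force (N) it stops when the force on the tool has changed by that much, and returns True; else False.
- arm.move_joints(angles): joint-space move.
- eoat.grip(opening, strength=None): finger opening in mm; strength is the grip in N (None keeps the last); returns when the fingers have stopped.
- arm.hold(seconds).
- arm.solve_ik(position, orientation): joint angles nearest the present ones, or None.
- arm.read_state(): the state.
- get_image(name): name is "scene" or "top" or "wrist"; returns the picture (420x560x3 uint8, red, green, blue); there is no depth.
- camera_info(name): a dict with "K" (3x3 intrinsics, pixels), "rvec" (rotation vector, rad) and "tvec" (3), from world to camera coordinates, as OpenCV has them; the wrist camera has in their place "tool_from_camera" (4x4, takes a point from camera to tool coordinates, whose origin is the TCP and whose axes are the tool frame's). Camera axes: x right, y down, z forward; pixel columns grow to the right and rows downward; lengths in mm; the calibration is good to about 2 mm. A picture is of the moment at which its call begins: read the wrist's pose just before it. camera_info takes no time and is no camera call.
A pose or a line that the arm cannot do raises arm.MotionError and nothing moves.
- job.finish_job(): hands the job in, once; it reports no verdict.
The state is a dict: "t": time; "joint_pos": joint angles; "dq": joint speeds; "tau": joint torques, N m; "position": TCP position; "tool_rot": TCP orientation; "force": force on the tool from outside, world axes, zero at the start; "wrist_torque": the same for the moment, N m; "gripper_width": finger opening in mm.
Only numpy, scipy, OpenCV 4.12 (cv2) and the standard library are available. Lean on these libraries where they do the work, as an engineer would, in place of code of your own. Each camera call takes 0.05 s, during which the arm holds its last target.

### The job

The two-pan balance on the packing bench is tipped because the bottles are shared out wrongly. Move what needs moving from one pan to the other until the balance settles level, with all four bottles left standing upright in the pans. Do not knock a bottle over, drop one out of the pans, or disturb the other things on the bench.

Things in the scene. Friction and masses are not known exactly. Their poses are not given: they have to be found in the camera images.
- balance: grey two-pan balance fixed to the bench, base 130 mm (x) by 360 mm (y); origin under its centre, on the bench. In its frame the pans lie at y = +125 mm (pan_left) and y = -125 mm (pan_right) and turn with it. At y = 0 stands a white scale plate, 66 mm wide (y), top 175 mm above the bench, with red pointers (one on each face) and a green band in its middle for level
- beam (a joint): tilt of the balance beam, rad: 0 is level (pointer on the green band), positive: left (+y) pan down; stops at -0.07 and +0.07; level means within 0.035. Pans rise or sink 9 mm at the stops and stay horizontal. A weak spring centres it: about 0.0077 rad per 10 g of difference, so 95 g or more rests on the stop; empty it is level. A pan yields under about 1 N
- pan_left_floor (a point): centre of the floor of the left (+y) steel pan, on its upper surface, 85 mm above the bench when level; axes as the balance's. Flat pan 230 mm (x) by 130 mm (y) outside, rim 3 mm thick and 9 mm above the floor. A row of three refill bottles along x fits easily
- pan_right_floor (a point): the same for the right (-y) pan
- bulk_bottle: white plastic bulk bottle with a blue cap: upright cylinder 60 mm in diameter, 95 mm tall, 240 g give or take 4 % (as heavy as three refills); origin at the centre of its underside, z up. At the start it stands in either pan with one refill 80 to 130 mm from it along the pan's x axis; the other two refills stand likewise in the other pan
- refill_1: amber glass refill bottle with a white screw cap and a green label band: upright cylinder 40 mm in diameter, 80 mm tall (the cap is the top 18 mm, 38 mm in diameter), 80 g give or take 4 %; origin at the centre of its underside, z up; grip it across the diameter in the upper half
- refill_2: amber glass refill bottle with a white screw cap and a green label band: upright cylinder 40 mm in diameter, 80 mm tall (the cap is the top 18 mm, 38 mm in diameter), 80 g give or take 4 %; origin at the centre of its underside, z up; grip it across the diameter in the upper half
- refill_3: amber glass refill bottle with a white screw cap and a green label band: upright cylinder 40 mm in diameter, 80 mm tall (the cap is the top 18 mm, 38 mm in diameter), 80 g give or take 4 %; origin at the centre of its underside, z up; grip it across the diameter in the upper half
- carton_teal: bystander: small white carton with a green band, 50 x 90 x 45 mm, just beyond the balance; origin at the centre of its underside
- carton_blue: bystander: small white carton with a blue band, 70 x 50 x 60 mm, on the bench to the right; origin at the centre of its underside
- check_weight: bystander: brass knob weight, 36 mm in diameter, 52 mm tall, on the bench just beyond the balance; not to be used; origin at the centre of its underside
- marker: bystander: marker pen 140 mm long, 12 mm thick, on the bench on the robot's side of the balance; origin under its middle
- tape_roll: bystander: roll of tape lying flat, 90 mm in diameter, 45 mm high, on the bench to the left; origin at the centre of its underside

How it is judged (in metres and radians):
At the end, for the whole second after the job is handed in: the beam is within 0.035 rad of level and still; each of the four bottles stands upright (within 0.12 rad) on the floor of one of the two pans, its centre inside the rim (within 105 mm along x and 58 mm along y of the pan's centre), at rest (((x of bulk_bottle in the frame of pan_left_floor between -0.105 and 0.105 m and y of bulk_bottle in the frame of pan_left_floor between -0.058 and 0.058 m and z of bulk_bottle in the frame of pan_left_floor between -0.008 and 0.008 m) or (x of bulk_bottle in the frame of pan_right_floor between -0.105 and 0.105 m and y of bulk_bottle in the frame of pan_right_floor between -0.058 and 0.058 m and z of bulk_bottle in the frame of pan_right_floor between -0.008 and 0.008 m)) and ((x of refill_1 in the frame of pan_left_floor between -0.105 and 0.105 m and y of refill_1 in the frame of pan_left_floor between -0.058 and 0.058 m and z of refill_1 in the frame of pan_left_floor between -0.008 and 0.008 m) or (x of refill_1 in the frame of pan_right_floor between -0.105 and 0.105 m and y of refill_1 in the frame of pan_right_floor between -0.058 and 0.058 m and z of refill_1 in the frame of pan_right_floor between -0.008 and 0.008 m)) and ((x of refill_2 in the frame of pan_left_floor between -0.105 and 0.105 m and y of refill_2 in the frame of pan_left_floor between -0.058 and 0.058 m and z of refill_2 in the frame of pan_left_floor between -0.008 and 0.008 m) or (x of refill_2 in the frame of pan_right_floor between -0.105 and 0.105 m and y of refill_2 in the frame of pan_right_floor between -0.058 and 0.058 m and z of refill_2 in the frame of pan_right_floor between -0.008 and 0.008 m)) and ((x of refill_3 in the frame of pan_left_floor between -0.105 and 0.105 m and y of refill_3 in the frame of pan_left_floor between -0.058 and 0.058 m and z of refill_3 in the frame of pan_left_floor between -0.008 and 0.008 m) or (x of refill_3 in the frame of pan_right_floor between -0.105 and 0.105 m and y of refill_3 in the frame of pan_right_floor between -0.058 and 0.058 m and z of refill_3 in the frame of pan_right_floor between -0.008 and 0.008 m)) and angle between each of bulk_bottle, refill_1, refill_2, refill_3's own z axis and vertical below 0.12 rad and linear speed of each of bulk_bottle, refill_1, refill_2, refill_3 below 0.03 m/s and value of joint beam between -0.035 and 0.035 rad and velocity of joint beam between -0.1 and 0.1 rad/s); the robot touches nothing.
It fails at once if a bottle is knocked over (angle between any of bulk_bottle, refill_1, refill_2, refill_3's own z axis and vertical above 0.8 rad).
It fails at once if a bottle falls out of the pans (height (world z) of any of bulk_bottle, refill_1, refill_2, refill_3 below 0.05 m).
It fails at once if another thing on the bench is shifted by more than 30 mm (distance of any of carton_teal, carton_blue, check_weight, marker, tape_roll from where it was at the start of the episode above 0.03 m).
It also fails if it takes over 35 s, if anything falls off the work surface, if the arm or the gripper's body presses on something with over 40 N, if the wrist force passes 120 N, or if a joint passes its speed limit or range.

## Working session

There is one attempt and no reset: what is moved stays moved. The work goes in short steps, each a Python script; the robot and the scene stay as the last script left them, time stands still between calls to the robot, and variables do not carry over. Pictures are saved under pics/ and viewed, and the job is handed in when it is done.

```bash
ls; mkdir -p pics; python3 - <<'E'
from bench import arm, eoat, get_image, camera_info, job
import cv2, numpy as np
for n in ("scene","top"):
    im=get_image(n); cv2.imwrite(f"pics/{n}0.png",im[:,:,::-1])
    print(n,camera_info(n))
print(camera_info("wrist"))
s=arm.read_state();print(s["t"],s["position"],s["tool_rot"],s["gripper_width"])
E
```

```text
pics
scene {'K': array([[494.70037786,   0.        , 274.93114029],
       [  0.        , 494.70037786, 209.83718386],
       [  0.        ,   0.        ,   1.        ]]), 'rvec': array([ 0.691748  ,  2.51828253, -1.29276078]), 'tvec': array([ 492.38427687, -101.47319767, 1596.40559833])}
top {'K': array([[543.53797296,   0.        , 285.24271288],
       [  0.        , 543.53797296, 211.49971932],
       [  0.        ,   0.        ,   1.        ]]), 'rvec': array([ 2.18120007, -2.13295973,  0.18012301]), 'tvec': array([ -47.10958125,  571.20369228, 1403.68693612])}
{'K': array([[308.40219751,   0.        , 280.6215006 ],
       [  0.        , 308.40219751, 209.19038063],
       [  0.        ,   0.        ,   1.        ]]), 'tool_from_camera': array([[ 9.99999828e-01, -5.75858264e-04, -1.09783703e-04,
         4.68182790e-01],
       [ 5.84555399e-04,  9.65359406e-01,  2.60923124e-01,
        -6.57869729e+01],
       [-4.42740066e-05, -2.60923143e-01,  9.65359576e-01,
         2.99038855e+01],
       [ 0.00000000e+00,  0.00000000e+00,  0.00000000e+00,
         1.00000000e+00]])}
0.1 [222.33306622 637.10571622 403.75362724] [ 5.44328563e-04  8.15306404e-01  5.79029082e-01 -7.02036144e-04] 85.36916560609085
```

View pics/scene0.png

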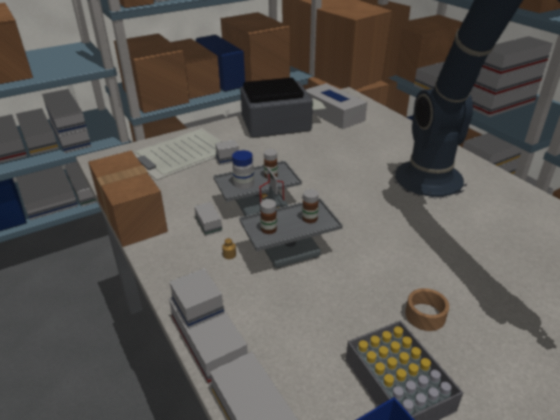

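View pics/top0.png

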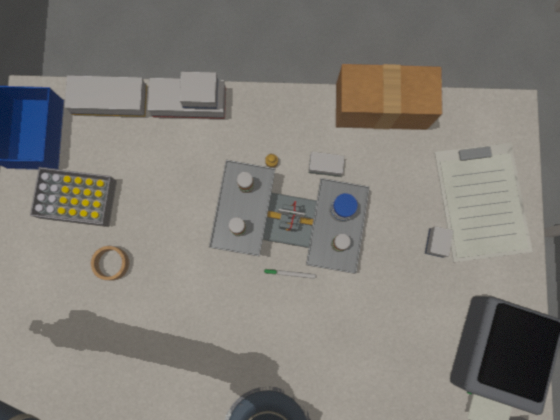

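```bash
cat > h.py <<'E'
import cv2, numpy as np
from scipy.spatial.transform import Rotation as R
from bench import arm, eoat, get_image, camera_info, job
def cam(n):
    c=camera_info(n); K=c["K"]
    if "rvec" in c:
        Rm=cv2.Rodrigues(c["rvec"])[0]; return K,Rm.T,-Rm.T@c["tvec"]
    s=arm.read_state(); q=s["tool_rot"]; Rt=R.from_quat([q[1],q[2],q[3],q[0]]).as_matrix()
    T=c["tool_from_camera"]; return K,Rt@T[:3,:3],Rt@T[:3,3]+np.array(s["position"])
def ray(c,uv,z):
    K,Rc,o=c; d=Rc@np.linalg.solve(K,[uv[0],uv[1],1.]); return o+d*(z-o[2])/d[2]
def proj(c,p):
    K,Rc,o=c; x=K@(Rc.T@(np.array(p,float)-o)); return x[:2]/x[2]
def quat(yaw): # tool down, jaw axis x at angle yaw in world
    cx,sx=np.cos(yaw),np.sin(yaw)
    q=R.from_matrix(np.array([[cx,sx,0],[sx,-cx,0],[0,0,-1]])).as_quat(); return [q[3],q[0],q[1],q[2]]
E
python3 - <<'E'
from h import *
im=cv2.imread("pics/top0.png")
cv2.imwrite("pics/topcrop.png",cv2.resize(im[140:290,190:390],None,fx=4,fy=4,interpolation=cv2.INTER_CUBIC))
c=cam("top")
hsv=cv2.cvtColor(im,cv2.COLOR_BGR2HSV)
print(c[2])
for n,uv,z in [("Lfar",(245,181),174),("Lnear",(237,226),174),("Rref",(343,242),156),("bulk",(345,206),171)]:
    print(n,ray(c,uv,z).round(1))
E
```

```text
[ 364.57299189   -3.7411893  1471.70055461]
Lfar [625.4  67.8 174. ]
Lnear [515.   83.5 174. ]
Rref [ 483.9 -174.   156. ]
bulk [ 570.3 -176.4  171. ]
```

View pics/topcrop.png

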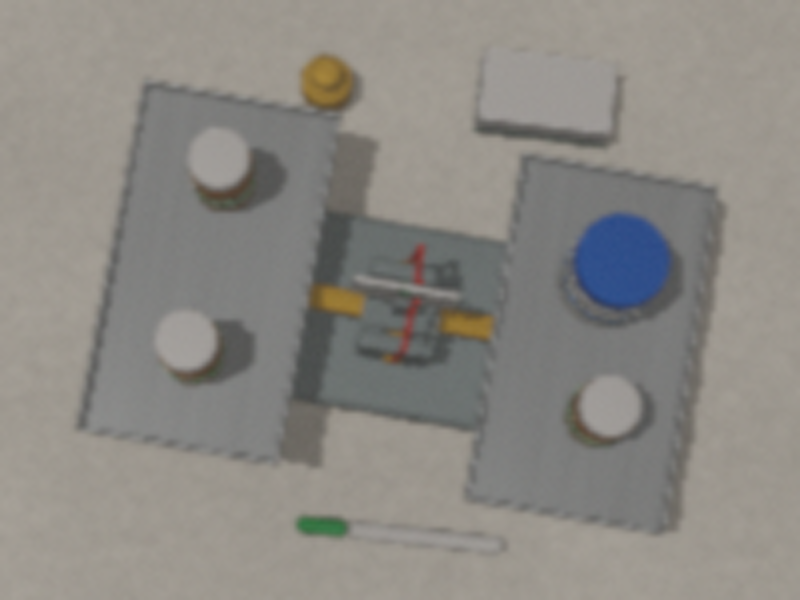

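```bash
python3 - <<'E'
from h import *
c=cam("top"); s=cam("scene")
f=lambda u:(190+(u[0]+.5)/4-.5,140+(u[1]+.5)/4-.5)
im=cv2.imread("pics/scene0.png")
cv2.imwrite("pics/scenecrop.png",cv2.resize(im[135:275,190:350],None,fx=5,fy=5,interpolation=cv2.INTER_CUBIC)[:600+100])
for nm,cor,z in [("L",[(148,85),(338,113),(278,460),(82,430)],103),("R",[(525,157),(717,187),(670,530),(468,497)],85)]:
    P=np.array([ray(c,f(u),z) for u in cor]); 
    print(nm,P.mean(0).round(1),"sides",[np.linalg.norm(P[i]-P[(i+1)%4]).round(0) for i in range(4)],
     "yaw",[np.arctan2(d[1],d[0]).round(3) for d in (P[0]-P[3],P[1]-P[2])])
for n,u,z in [("Lfar",(220,158),174),("Lnear",(188,340),174),("Rref",(611,406),156),("bulk",(622,260),171)]:
    p=ray(c,f(u),z); print(n,p.round(1),"scene px",proj(s,p).round(1), "crop", ((proj(s,p)-[190,135])*5).round(0))
E
```

```text
L [571.9  75.7 103. ] sides [np.float64(124.0), np.float64(226.0), np.float64(125.0), np.float64(225.0)] yaw [np.float64(-0.149), np.float64(-0.144)]
R [ 534.5 -171.2   85. ] sides [np.float64(127.0), np.float64(225.0), np.float64(130.0), np.float64(224.0)] yaw [np.float64(-0.152), np.float64(-0.135)]
Lfar [630.   68.8 174. ] scene px [267.1 203.2] crop [386. 341.]
Lnear [518.3  84.5 174. ] scene px [309.4 192.8] crop [597. 289.]
Rref [ 486.  -172.4  156. ] scene px [269.3 152.4] crop [397.  87.]
bulk [ 573.7 -176.7  171. ] scene px [241.4 155.2] crop [257. 101.]
```

View pics/scenecrop.png

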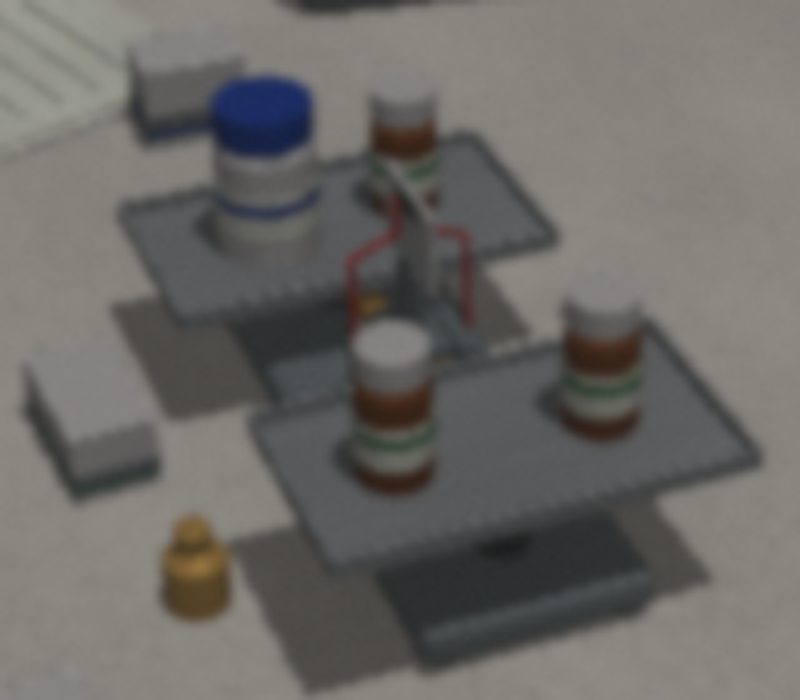

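```bash
python3 - <<'E'
from h import *
yaw=-0.146
for a in (np.pi/2,-np.pi/2):
    for p in ([486,-172.4,500],[486,-172.4,291],[574,76.6,300]):
        print(a,p,np.round(arm.solve_ik(p,quat(yaw+a)),2))
s=arm.read_state();q=s["joint_pos"]
# choose by joint7 travel
best=min((np.pi/2,-np.pi/2),key=lambda a:abs(arm.solve_ik([486,-172.4,450],quat(yaw+a))-np.array(q)).max())
print(best)
arm.line_to([222,637,450],max_speed=200)
arm.move_ptp([486,-172.4,450],quat(yaw+best))
eoat.grip(62,20)
c=cam("wrist"); im=get_image("wrist"); cv2.imwrite("pics/w1.png",im[:,:,::-1])
s=arm.read_state();print(s["t"],s["position"],s["force"],s["gripper_width"])
for n,p in [("Rref",[486,-172.4,156]),("bulk",[573.7,-176.7,171])]: print(n,proj(c,p).round(0))
E
```

```text
1.5707963267948966 [486, -172.4, 500] [-0.56  0.17  0.95  1.81 -0.14  1.24  1.86]
1.5707963267948966 [486, -172.4, 291] [-0.24  0.4   0.63  2.05 -0.33  0.79  2.01]
1.5707963267948966 [574, 76.6, 300] [-0.38  0.43  0.23  1.88 -0.13  0.84  1.34]
-1.5707963267948966 [486, -172.4, 500] [-0.71  0.21  1.16  1.82 -0.21  1.24 -1.21]
-1.5707963267948966 [486, -172.4, 291] [-0.55  0.58  1.11  2.06 -0.67  0.91 -0.78]
-1.5707963267948966 [574, 76.6, 300] [-0.73  0.5   0.71  1.9  -0.42  0.89 -1.53]
-1.5707963267948966
3.8833 [ 486.03549762 -172.33984432  449.99288273] [0.53085601 0.11310996 0.62618483] 62.161676871067954
Rref [281. 204.]
bulk [270.  97.]
```

View pics/w1.png

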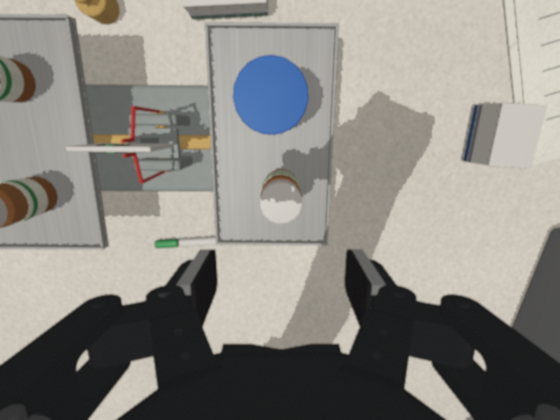

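```bash
python3 - <<'E'
from h import *
arm.line_to([487,-172.4,286],max_speed=120)
print(arm.read_state()["force"].round(2))
eoat.grip(30,25)
s=arm.read_state();print(s["t"],s["gripper_width"],s["force"].round(2))
arm.line_to([487,-172.4,360],max_speed=80)
arm.hold(0.3)
s=arm.read_state();print(s["t"],s["gripper_width"],s["force"].round(2))
c=cam("wrist"); im=get_image("wrist"); cv2.imwrite("pics/w2.png",im[:,:,::-1])
im=get_image("scene"); cv2.imwrite("pics/s2.png",cv2.resize(im[100:275,170:370],None,fx=3.5,fy=3.4)[:,:,::-1])
E
```

```text
[ 0.63 -0.4  -0.24]
5.7167 38.844203766268095 [-0.63  1.41  5.32]
7.0917 39.150352291251046 [ 0.05 -0.33 -0.66]
```

View pics/w2.png

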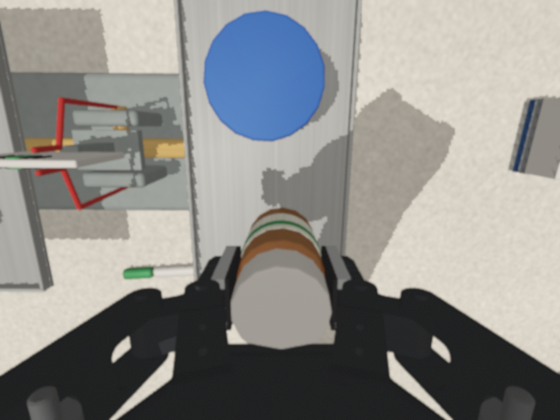

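View pics/s2.png

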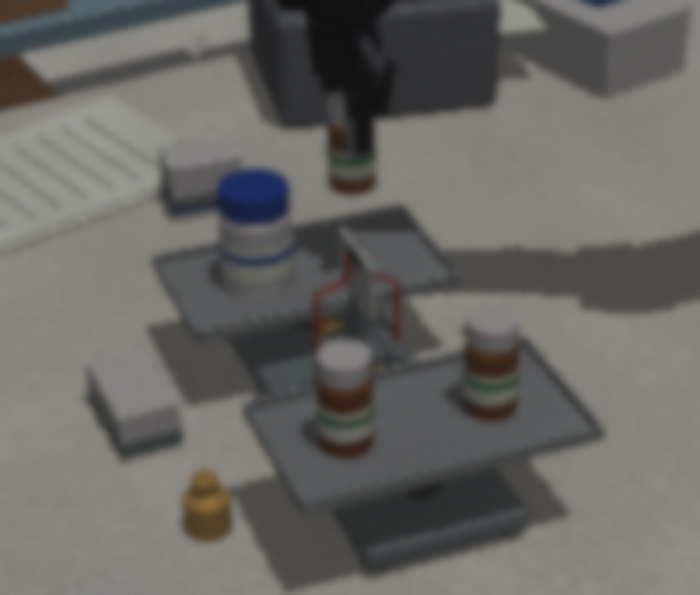

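```bash
python3 - <<'E'
from h import *
arm.line_to([487,-172.4,440],max_speed=150)
arm.line_to([574.2,76.6,440],max_speed=150)
c=cam("wrist"); im=get_image("wrist"); cv2.imwrite("pics/w3.png",im[:,:,::-1])
ct=cam("top");im=get_image("top"); cv2.imwrite("pics/t3.png",cv2.resize(im[140:290,190:390],None,fx=4,fy=4)[:,:,::-1])
s=arm.read_state();print(s["t"],s["gripper_width"],s["force"].round(2),s["position"])
for n,p in [("Lfar",[630,68.8,173]),("Lnear",[518.3,84.5,173])]: print(n,proj(c,p).round(0))
E
```

```text
9.8833 39.18869788758374 [ 0.15 -0.55 -1.08] [574.06665742  75.79113907 440.15772589]
Lfar [279. 139.]
Lnear [280. 276.]
```

View pics/w3.png

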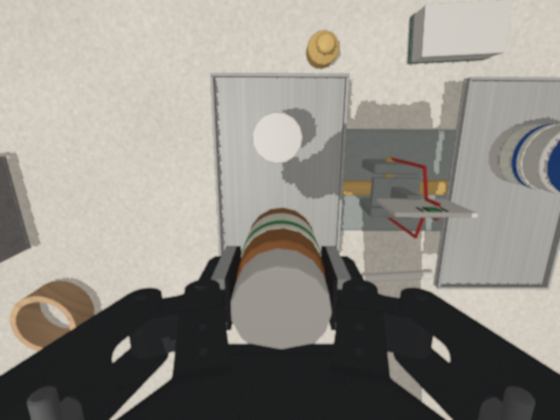

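View pics/t3.png

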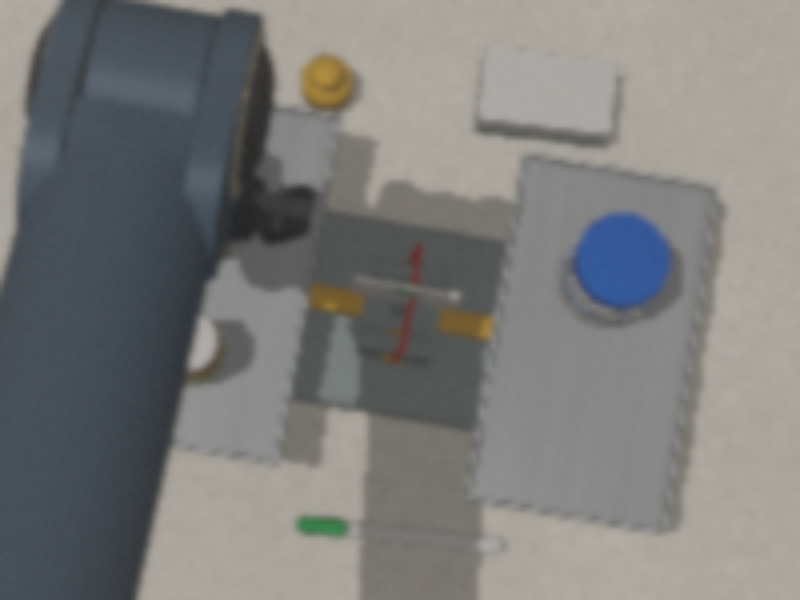

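```bash
python3 - <<'E'
from h import *
arm.line_to([575.2,76.8,310],max_speed=120)
arm.line_to([575.2,76.8,295],max_speed=20)
arm.hold(0.3)
s=arm.read_state();print(s["t"],s["position"],s["gripper_width"],s["force"].round(2))
im=get_image("scene"); cv2.imwrite("pics/s4.png",cv2.resize(im[100:275,170:370],None,fx=3.5,fy=3.4)[:,:,::-1])
im=get_image("wrist"); cv2.imwrite("pics/w4.png",im[:,:,::-1])
E
```

```text
12.3167 [575.1842097   76.79191981 295.04317846] 39.42893279552026 [ 0.49 -0.61  0.28]
```

View pics/s4.png

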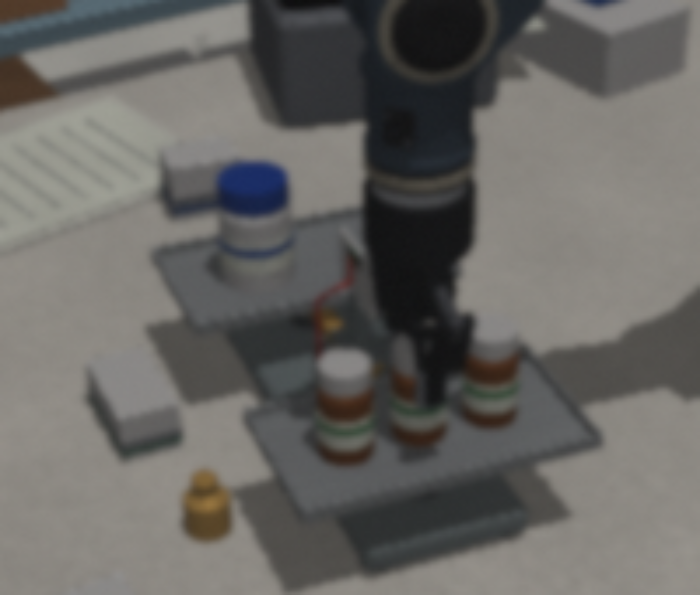

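View pics/w4.png

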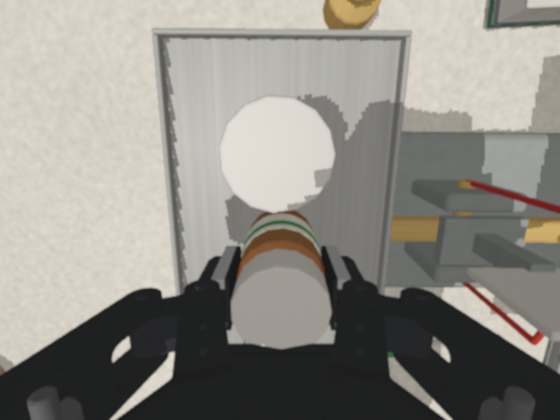

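```bash
python3 - <<'E'
from h import *
eoat.grip(50); arm.hold(0.2); eoat.grip(60)
s=arm.read_state();print(s["t"],s["gripper_width"],s["force"].round(2))
arm.line_to([575.2,76.8,440],max_speed=100)
arm.line_to([400,330,470],max_speed=200)
arm.hold(1.0)
for n,b in(("scene",(100,275,170,370)),("top",(140,290,190,390))):
    im=get_image(n)[b[0]:b[1],b[2]:b[3]]
    cv2.imwrite(f"pics/{n}5.png",cv2.resize(im,None,fx=4 if n=="top" else 3.4,fy=4 if n=="top" else 3.4,interpolation=cv2.INTER_CUBIC)[:,:,::-1])
s=arm.read_state();print(s["t"],s["force"].round(2))
E
```

```text
13.15 60.12096041067442 [-0.04 -0.87 -0.22]
17.55 [0.69 0.01 0.52]
```

View pics/scene5.png

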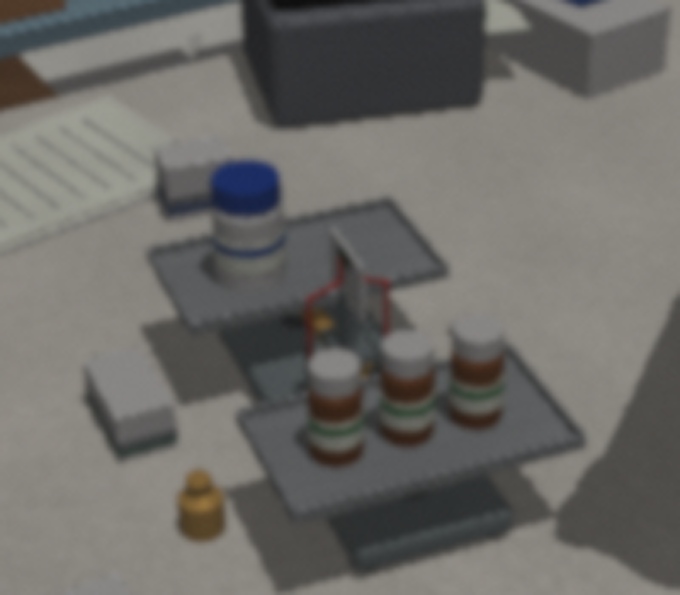

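View pics/top5.png

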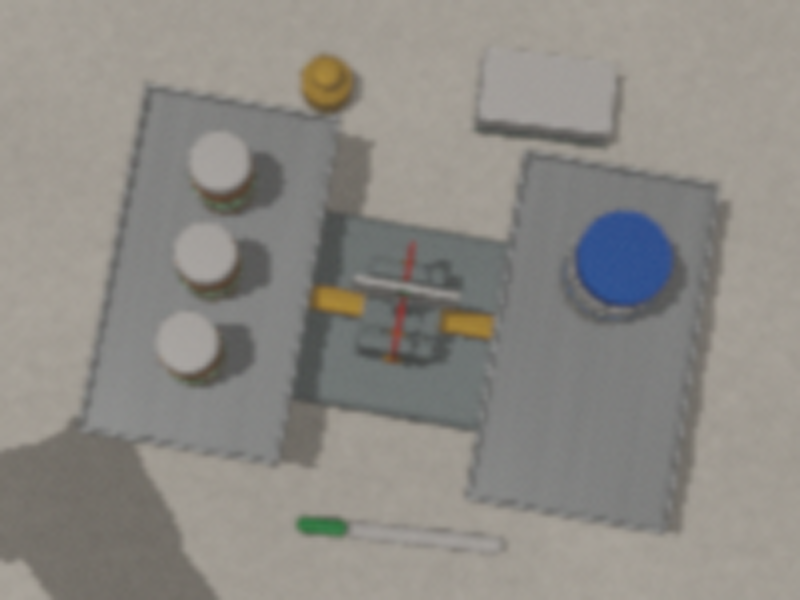

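```bash
python3 - <<'E'
from h import *
a=get_image("scene").astype(int); arm.hold(0.6); b=get_image("scene").astype(int)
print("max diff balance",abs(a-b)[130:270,190:350].max())
ct,cs=cam("top"),cam("scene")
P=lambda c:c[0]@np.hstack([c[1].T,(-c[1].T@c[2])[:,None]])
ft=lambda u:np.array((190+(u[0]+.5)/4-.5,140+(u[1]+.5)/4-.5)); fs=lambda u:np.array((170+(u[0]+.5)/3.4-.5,100+(u[1]+.5)/3.4-.5))
for n,t,s in [("far",(220,162),(335,367)),("mid",(206,251),(408,350)),("near",(189,343),(478,335)),("bulk",(625,258),(247,180))]:
    X=cv2.triangulatePoints(P(ct),P(cs),ft(t),fs(s)); print(n,(X[:3]/X[3]).ravel().round(1))
s=arm.read_state();print(s["t"])
if abs(a-b)[130:270,190:350].max()<=12: job.finish_job(); print("done")
E
```

```text
max diff balance 4
far [629.3  69.9 161.6]
mid [573.5  77.2 160.5]
near [517.5  85.5 158.3]
bulk [ 572.4 -176.6  179.3]
18.25
the job is handed in; nothing more can be done
done
```

I moved the one refill bottle that stood with the bulk bottle in the right pan into the gap between the two refills in the left pan. That leaves three refills against the bulk bottle. I handed the job in at about 18.3 s; it gives no verdict.

**What the last checks showed:**
- **Bottles:** all four stand upright inside the pan rims in both the scene and top views. The moved bottle is at about (573.5, 77) mm, roughly midway between the other two.
- **Beam:** the red pointer moved to the middle of the white scale plate, and the left pan sank while the right pan rose. I did not measure the beam angle directly. With the stated mass tolerances the worst-case difference is about 19 g, or 0.015 rad.
- **Stillness:** two pictures more than 0.6 s apart showed no change around the balance.
- **Bystanders:** the check weight, the teal carton, the marker and (in the scene view) the blue carton look unmoved. The tape roll was outside the last cropped views, but the arm never went down near it.

**One disagreement:** the rough two-view cap heights are not accurate enough to confirm the tilt. They came out at 158–162 mm for the refill caps, against about 165 expected when level, and 179 mm for the bulk cap, against about 180. I picked those pixels by eye, so the error is about 5 mm. The verdict of level rests on the pointer and the mass arithmetic.

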